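# Check a ski scraper plate on the edge gauge

## Task

Slide the thin steel scraper plate out of its groove past the open end of its wooden rest until you can grip it there, then, without dropping it, lay it flat, straight and centred on the narrow bed of the edge gauge with its end up against the gauge's housing, and let go. Then take the reading: push the toggle on top of the housing well over towards the round dial, hold it there for a second or two, and let it spring back to the middle. Leave the plate on the bed and do not move the other things on the bench.

Things in the scene. Friction and masses are not known exactly. Their poses are not given: they have to be found in the camera images.
- plate: the thin steel scraper plate, a plain flat rectangle 120 x 55 x 4 mm, about 0.18 kg, loose; origin at the centre of its underside, x along its 120 mm length, z up. It is the same either way round.
- plate_center (a point): centre of the scraper plate (2 mm above its underside), same axes. At the start the plate lies flat in the groove of the rest, its x along the rest's x, its front (+x) end 5 to 30 mm short of the open end.
- rest: scraper rest, a brown wooden block fixed to the bench on its left or right half: 200 (x) x 90 (y) x 50 mm, origin at the centre of its underside. A groove runs along x in its top: floor at z = 50 mm, 59 mm wide between strips 6 mm high, so fingers cannot get beside the plate. Closed by such a strip at its -x end (groove starts at x = -90), at least 35 mm of free floor behind the plate.
- rest_edge (a point): middle of the groove floor at the open end of the rest, the end away from the robot (rest x = +100 mm, z = 50 mm); x points out of the groove, z up. Beyond it is free air down to the bench, 50 mm lower.
- gauge: edge gauge fixed to the bench; origin at the centre of its underside. Base 12 mm thick, 215 x 100 mm. Grey housing at its end nearer the robot, x = -110 to -40 mm, 100 mm wide in y, top at z = 90. From the housing's +x face (x = -40, the stop) a bed 34 mm wide, centred on y = 0, top at z = 46, runs to x = +100, with free air on both sides down to the base.
- gauge_home (a point): point 2 mm above the bed where the plate's centre must come: gauge x = 20, y = 0, z = 48 mm, same axes as the gauge; the plate, its length along x, then touches the housing and sticks out 10.5 mm on each side of the bed
- dial (a point): centre of the top of the round dial on the housing's top, 32 mm across and 6 mm high, at gauge x = -75, y = +28, z = 96 mm, 40 mm to the +y side of the toggle
- toggle (a joint): angle of the spring-centred toggle: 0 upright, positive when leaning towards the dial (gauge +y), stops at +-0.5 rad; well over means more than 0.3. It pivots about a line along gauge x at gauge x = -75, y = -12, z = 92 mm; spring 0.3 Nm per rad, so about 5 N near its middle; it recentres by itself in under a second.
- toggle_tip (a point): tip of the steel toggle lever, 42 mm above its pivot along the lever; the lever is 7 to 12 mm thick, widest near the tip
- wax: bystander: yellow wax block 85 x 45 x 28 mm
- mug: bystander: white ceramic mug, 80 mm across, 92 mm high
- brush: bystander: steel brush 130 x 50 x 38 mm
- blue_scraper: bystander: blue plastic scraper with a raised grip, 60 x 130 x 17 mm, lying on the bench
- clamp: bystander: grey plastic ski clamp, 110 x 70 mm, 72 mm high, with a side screw
- file: bystander: flat steel file with wooden handle, 250 mm long
- jar: bystander: glass jar, 60 mm across, 80 mm high

How it is judged:
On the way, in this order (a step that is already met when the one before it is completed fails the run):
1. the plate, still lying flat in the groove, sticks out at least 25 mm past the open end of the rest (x of plate_center in the frame of rest_edge above -0.035 m and z of plate_center in the frame of rest_edge between -0.003 and 0.008 m and angle between plate_center's own z axis and vertical below 0.1 rad), for 0.1 s.
2. the plate is held by the fingers, lifted clear of the rest (z of plate_center in the frame of rest_edge above 0.025 m and contact force between plate and the fingers above 0.5 N), for 0.2 s.
3. the plate lies on the gauge's bed, its end against the housing (within 6 mm), centred within 10 mm and straight within 0.12 rad, let go (x of plate_center in the frame of gauge between 0.015 and 0.026 m and y of plate_center in the frame of gauge between -0.01 and 0.01 m and z of plate_center in the frame of gauge between 0.044 and 0.052 m and angle between the x axis of plate_center and the x axis of gauge, either way round below 0.12 rad and angle between plate_center's own z axis and vertical below 0.08 rad and contact force between plate and the fingers below 0.05 N), for 0.3 s.
4. with the plate there, the toggle is held more than 0.3 rad towards the dial for 0.8 s (all of step 3 and value of joint toggle above 0.3 rad), for 0.8 s.
At the end, for the whole second after the job is handed in: The plate lies flat, at rest and released on the gauge's bed, its end within 6 mm of the housing, centred within 10 mm and straight within 0.12 rad; the toggle is back upright within 0.06 rad (all of step 3 and value of joint toggle between -0.06 and 0.06 rad and linear speed of plate below 0.02 m/s and velocity of joint toggle between -0.1 and 0.1 rad/s); the robot touches nothing.
It fails at once if the plate is dropped (falls freely more than about 13 mm) (contact force between plate and anything else below 0.01 N and linear speed of plate above 0.5 m/s).
It fails at once if another thing on the bench is moved more than 30 mm (distance of any of wax, mug, brush, blue_scraper, clamp, file, jar from where it was at the start of the episode above 0.03 m).
It also fails if it takes over 64 s, if anything falls off the work surface, if the arm or the gripper's body presses on something with over 40 N, if the wrist force passes 120 N, or if a joint passes its speed limit or range.

## Robot

A 7-joint arm with a two-finger parallel gripper is mounted at the origin on the work surface. World frame = base frame: x ahead of the robot, y to its left, z up, the work surface at z = 0. Lengths are in m, angles in rad, forces in N, time in s.
With the tool pointing down it reaches from about 0.375 to 0.925 m from the base axis. Payload 3.1 kg.
Tool frame: the origin (TCP) lies between the finger pads; the fingertips stand 19 mm ahead of it and the grasp point (between the pads) is the TCP; z points along the fingers, y is the line along which they close (so a half turn about z gives the same grasp; the last joint's range is limited). The gripper opens to 85 mm and grips with 20 to 120 N. Pads are 22 mm wide; open, the fingers measure 114 mm over their backs; the gripper's body (76 mm by 85 mm) begins 54 mm behind the grasp point. The pads swing forward as they close: fully open they stand 13 mm farther back than shut.
Start: joints at [-1.206, 0.383, 0.044, 1.598, -0.018, 1.161, -0.05], TCP at [0.29, 0.582, 0.25] pointing down, gripper open.
Joint ranges: [-2.61, 2.61], [-0.41, 2.15], [-1.48, 1.57], [0, 2.5], [-1.57, 4.71], [0.05, 1.97], [-2.85, 2.85]. Speed limits (rad/s): [2.79, 2.79, 3.14, 3.14, 3.14, 3.14, 3.14].

## Interface

Orientations are given as a unit quaternion [x, y, z, w].
In Python, from bench import move_ptp, movel, move_j, move_gripper, pause, inverse_kinematics, read_camera, camera_params, MotionError, sign_off, look_for, tip_of, read_time_s, read_qpos, read_joint_vel, read_effort, read_eef_pos, read_tcp_rot, read_ft_force, read_ft_torque, read_finger_gap, read_grasp_force gives the robot as it stands. Calls block until the motion is done:
- move_ptp(position, orientation): joint-space move of the TCP to a pose.
- movel(position, orientation=None, speed=0.15): straight line of the TCP; orientation=None keeps the orientation; speed is the mean speed in m/s.
- move_j(angles): joint-space move.
- move_gripper(opening, effort=None): finger opening in m; effort is the grip in N (None keeps the last); returns when the fingers have stopped.
- pause(seconds).
- inverse_kinematics(position, orientation): joint angles nearest the present ones, or None.
- read_camera(name): name is "scene" or "top"; returns the picture (420x560x3 uint8, red, green, blue); there is no depth.
- camera_params(name): a dict with "K" (3x3 intrinsics, pixels), "camera_from_world" (4x4, takes a point from world to camera coordinates). Camera axes: x right, y down, z forward; pixel columns grow to the right and rows downward; lengths in m; the calibration is good to about 2 mm. A picture is of the moment at which its call begins. camera_params takes no time and is no camera call.
A pose or a line that the arm cannot do raises MotionError and nothing moves.
- sign_off(): hands the job in; it is judged then, once.
Trained networks look in the newest picture that a camera, given by its name, has taken for a name from the list of things; names that differ only in an ending like _2 or _b are one class to them, and where a whole thing is asked for, a point or a joint stands for the part that bears it (a point fixed in the world has none). Each returns a list of dicts, best first, with "confidence" (0 to 1); they miss things now and then, are a little off and sometimes report something else, mostly with a low value. They report only what shows in the picture. A call takes as long as a camera call.
- look_for(camera, name): "at" ([column, row] in pixels, amid what is visible of it).
- tip_of(camera, name): "at" ([column, row] in pixels: a listed point, or the origin of a listed thing).
Readings, each from a call of its own:
- read_time_s(): time.
- read_qpos(): joint angles.
- read_joint_vel(): joint speeds.
- read_effort(): joint torques, N m.
- read_eef_pos(): TCP position.
- read_tcp_rot(): TCP orientation.
- read_ft_force(): force on the tool from outside, world axes, zero at the start.
- read_ft_torque(): the same for the moment, N m.
- read_finger_gap(): finger opening in m.
- read_grasp_force(): force on a finger pad.
Only numpy, scipy, OpenCV 4.12 (cv2) and the standard library are available. Lean on these libraries where they do the work, as an engineer would, in place of code of your own. Each camera call takes 0.05 s, during which the arm holds its last target. There are 200 camera calls.

## Working session

There is one attempt and no reset: what is moved stays moved. The work goes in short steps, each a Python script; the robot and the scene stay as the last script left them, time stands still between calls to the robot, and variables do not carry over. Pictures are saved under pics/ and viewed, at most 10 in all, crops included, and the job is handed in when it is done.

```bash
mkdir -p pics; ls
cat > s1.py <<'E'
from bench import *
import cv2, numpy as np
for c in ("scene","top"):
    im=read_camera(c); cv2.imwrite(f"pics/{c}0.png",im[:,:,::-1])
    p=camera_params(c); print(c,np.round(p["K"],1).tolist(),np.round(p["camera_from_world"],3).tolist())
    for n in ("plate_center","rest_edge","rest","gauge","gauge_home","dial","toggle_tip"):
        print(n,[(np.round(d["at"],1).tolist(),round(d["confidence"],2)) for d in tip_of(c,n)[:2]])
print(read_time_s(),read_eef_pos(),read_tcp_rot())
E
python3 s1.py
```

```text
pics
scene [[418.3, 0.0, 283.4], [0.0, 418.3, 215.8], [0.0, 0.0, 1.0]] [[-0.693, 0.721, -0.006, 0.407], [0.472, 0.448, -0.759, -0.198], [-0.544, -0.529, -0.651, 1.568], [0.0, 0.0, 0.0, 1.0]]
plate_center [([347.1, 255.5], 0.81)]
rest_edge [([328.0, 269.3], 0.7), ([246.3, 196.7], 0.32)]
rest [([355.6, 264.1], 0.95), ([438.0, 298.3], 0.48)]
gauge [([246.3, 210.4], 0.92)]
gauge_home []
dial [([267.7, 176.2], 0.8)]
toggle_tip [([252.3, 161.7], 0.45), ([352.1, 256.2], 0.39)]
top [[425.7, 0.0, 275.4], [0.0, 425.7, 209.2], [0.0, 0.0, 1.0]] [[0.007, -1.0, -0.011, 0.007], [-0.983, -0.005, -0.184, 0.604], [0.184, 0.013, -0.983, 1.486], [0.0, 0.0, 0.0, 1.0]]
plate_center [([223.0, 226.6], 0.9), ([283.2, 161.6], 0.32)]
rest_edge [([228.6, 211.6], 0.95)]
rest [([223.7, 235.5], 0.73), ([331.5, 218.7], 0.29)]
gauge [([329.6, 224.1], 0.77), ([281.7, 214.0], 0.55)]
gauge_home [([330.7, 220.8], 0.69), ([283.6, 213.8], 0.28)]
dial [([331.9, 245.7], 0.93)]
toggle_tip [([228.0, 209.2], 0.66)]
0.8 [0.29022811 0.58163259 0.25032859] [2.29344116e-01 9.73345404e-01 2.87065070e-05 6.41164267e-06]
```

View pics/scene0.png

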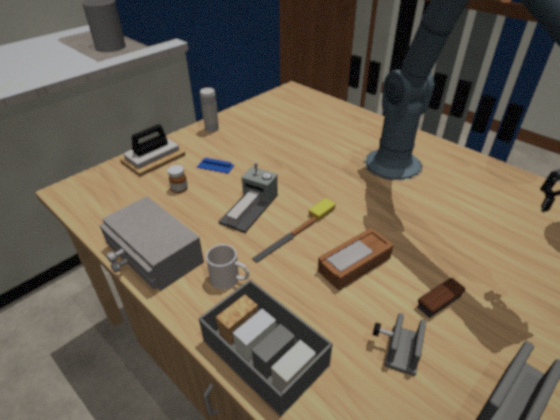

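```bash
python3 -c "
import cv2
a=cv2.imread('pics/top0.png')[120:320,150:410]
cv2.imwrite('pics/top0c.png',cv2.resize(a,None,fx=3,fy=3,interpolation=cv2.INTER_CUBIC))"
```

```text
(no output)
```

View pics/top0c.png

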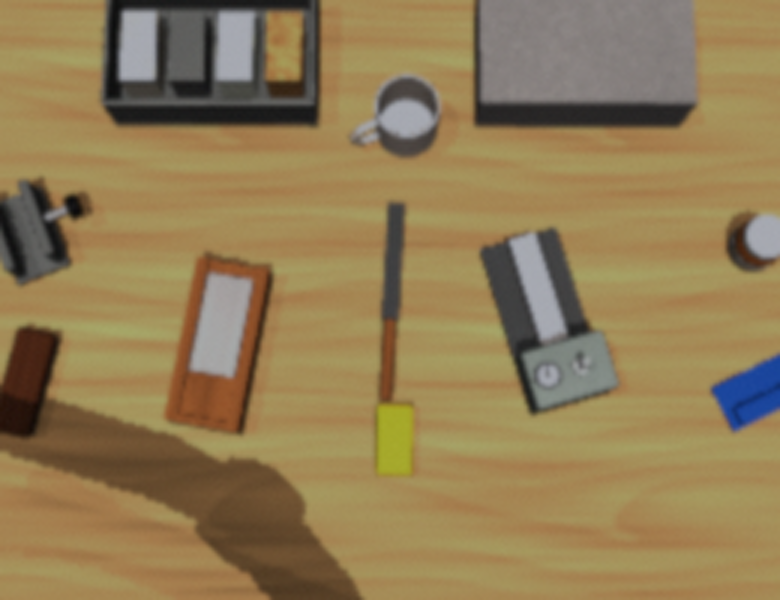

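Scene: the rest sits on the robot's right at crop (220,345), with its open end up and the plate at (220,325). The gauge is on the left, with its bed at crop (538,285), dial at (547,374) and toggle at (582,362). Next I'll rectify these planes and fit rectangles.

```bash
cat > h.py <<'E'
from bench import *
import cv2, numpy as np
from scipy.spatial.transform import Rotation as R
def px2w(c,uv,z):
    p=camera_params(c);K=np.array(p["K"]);T=np.array(p["camera_from_world"])
    d=T[:3,:3].T@np.linalg.solve(K,[uv[0],uv[1],1]);o=-T[:3,:3].T@T[:3,3]
    return o+d*(z-o[2])/d[2]
def w2px(c,P):
    p=camera_params(c);q=np.array(p["camera_from_world"])@np.append(P,1);q=np.array(p["K"])@q[:3];return q[:2]/q[2]
def rect(c,mask,z):
    "min-area rectangle, on the plane z, of each blob in mask -> centre, long-axis yaw(deg,|.|<90), sizes"
    out=[]
    for k in cv2.findContours(mask,cv2.RETR_EXTERNAL,cv2.CHAIN_APPROX_NONE)[0]:
        if cv2.contourArea(k)<150: continue
        w=np.array([px2w(c,u,z)[:2] for u in k[:,0]+0.0])
        b=cv2.boxPoints(cv2.minAreaRect((w*1e3).astype(np.float32)))
        e=[b[1]-b[0],b[2]-b[1]];e.sort(key=np.linalg.norm);a=np.degrees(np.arctan2(e[1][1],e[1][0]));a=(a+90)%180-90
        out.append((np.round(b.mean(0),1).tolist(),round(float(a),1),[round(float(np.linalg.norm(v)),1) for v in e]))
    return out
def down(yaw): # tool down, tool x along yaw (rad)
    return (R.from_euler('z',yaw)*R.from_quat([1,0,0,0])).as_quat()
E
cat > s2.py <<'E'
from h import *
im=cv2.imread("pics/top0.png");hsv=cv2.cvtColor(im,cv2.COLOR_BGR2HSV)
def win(m,x0,x1,y0,y1):
    o=np.zeros_like(m);o[y0:y1,x0:x1]=m[y0:y1,x0:x1];return o
sv=cv2.inRange(hsv,(0,0,110),(180,60,255))
print("plate",rect("top",win(sv,205,245,200,265),.054))
print("bed",rect("top",win(cv2.inRange(hsv,(0,0,125),(180,60,255)),315,345,190,236),.046))
for n,uv in(("plate",(213+10,228)),("bed",(328,212)),("housing",(337,250)),("base",(318,212)),("rest",(215,255)),("strip",(235,230)),("bench",(280,180))):print(n,im[uv[1],uv[0]],hsv[uv[1],uv[0]])
print("rest", rect("top",win(cv2.inRange(hsv,(0,150,60),(14,255,255)),200,245,200,270),.053))
g=win(cv2.inRange(hsv,(0,0,0),(180,80,255)),305,360,190,262)
print("gauge", rect("top",g,.02))
g=win(cv2.inRange(hsv,(30,15,90),(95,90,200)),305,360,225,262)
print("housing", rect("top",g,.09))
for n,z,uv in(("plate_center",.052,(223,226.6)),("rest_edge",.05,(228.6,211.6)),("rest",0,(223.7,235.5)),("gauge",0,(329.6,224.1)),("home",.048,(330.7,220.8)),("dial",.096,(331.9,245.7)),("togtop",.134,(344,239))):print(n,px2w("top",uv,z).round(4))
for n,z,uv in(("plate_center",.052,(347.1,255.5)),("rest_edge",.05,(328,269.3)),("rest",0,(355.6,264.1)),("gauge",0,(246.3,210.4)),("dial",.096,(267.7,176.2)),("togtop",.134,(252.3,161.7))):print(n,px2w("scene",uv,z).round(4))
E
python3 s2.py; python3 -c "
from h import *
print(R.from_quat(read_tcp_rot()).as_matrix().round(3))"
```

```text
plate [([535.4000244140625, 198.89999389648438], -9.7, [54.7, 119.7])]
bed [([586.0999755859375, -183.3000030517578], 16.4, [33.1, 132.7])]
plate [164 164 165] [  0   2 165]
bed [177 168 166] [115  16 177]
housing [134 140 133] [ 64  13 140]
base [65 65 65] [ 0  0 65]
rest [ 41  79 139] [ 12 180 139]
strip [ 31  62 108] [ 12 182 108]
bench [ 84 137 165] [ 20 125 165]
rest [([513.9000244140625, 200.39999389648438], -9.5, [93.3, 202.5])]
gauge [([553.0, -198.3000030517578], 18.5, [112.5, 215.7])]
housing [([479.70001220703125, -213.5], -73.8, [68.1, 96.0])]
plate_center [0.5401 0.1998 0.052 ]
rest_edge [0.5956 0.1813 0.05  ]
rest [0.5142 0.2033 0.    ]
gauge [ 0.5593 -0.1907  0.    ]
home [ 0.5641 -0.1892  0.048 ]
dial [ 0.4691 -0.1863  0.096 ]
togtop [ 0.4882 -0.223   0.134 ]
plate_center [0.5432 0.1979 0.052 ]
rest_edge [0.6161 0.1911 0.05  ]
rest [ 0.51    0.2087 -0.    ]
gauge [ 0.5633 -0.1903  0.    ]
dial [ 0.474  -0.1778  0.096 ]
togtop [ 0.4887 -0.2314  0.134 ]
[[-0.895  0.446  0.   ]
 [ 0.446  0.895  0.   ]
 [ 0.     0.    -1.   ]]
```

```bash
cat >> h.py <<'E'
RY=np.radians(-9.6); RO=np.array([.514,.2002])
GY=np.radians(16.2); GO=np.array([.554,-.192])
def fr(o,y,a,b,z): return np.append(o+np.array([[np.cos(y),-np.sin(y)],[np.sin(y),np.cos(y)]])@[a,b],z)
def rest(a,b,z): return fr(RO,RY,a,b,z)
def gau(a,b,z): return fr(GO,GY,a,b,z)
def ori(y,P):
    "the half turn that needs least joint motion"
    q=np.array(read_qpos());best=None
    for k in(0,np.pi):
        s=inverse_kinematics(P,down(y+k))
        if s is not None:
            d=np.abs(np.array(s)-q).max()
            if best is None or d<best[0]: best=(d,down(y+k),np.round(s,2))
    print("ik",best[0],best[2]);return best[1]
def snap(name,box,f=4):
    im=read_camera("top");cv2.imwrite("pics/"+name+"_full.png",im[:,:,::-1]);a=im[box[2]:box[3],box[0]:box[1],::-1]
    cv2.imwrite("pics/"+name+".png",cv2.resize(a,None,fx=f,fy=f,interpolation=cv2.INTER_CUBIC));return im
E
cat > s3.py <<'E'
from h import *
move_gripper(0,effort=40)
P=rest(-.062,0,.13);q=ori(RY,P)
move_ptp(P,q); print(read_time_s(),read_eef_pos())
f0=np.array(read_ft_force())
movel(rest(-.062,0,.0705),speed=.08); print((np.array(read_ft_force())-f0).round(1),read_eef_pos())
movel(rest(.010,0,.0705),speed=.05); print((np.array(read_ft_force())-f0).round(1),read_eef_pos(),read_time_s())
movel(rest(.0,0,.0705),speed=.1);movel(rest(.0,0,.16),speed=.2)
movel(rest(-.14,0,.2),speed=.3)
im=snap("push",(190,270,180,290),5)
hsv=cv2.cvtColor(im,cv2.COLOR_RGB2HSV);m=cv2.inRange(hsv,(0,0,110),(180,60,255));o=np.zeros_like(m);o[180:262,205:245]=m[180:262,205:245]
print(rect("top",o,.054),read_time_s())
E
python3 s3.py
```

```text
ik 0.9983689864365255 [-0.71  0.25  0.21  2.07 -0.07  0.83  0.95]
3.125 [0.45316602 0.21221877 0.1305354 ]
[0.2 0.5 0.7] [0.45313963 0.21065451 0.07049163]
[-1.6 -0.2  1.7] [0.52383852 0.19851096 0.07052994] 5.6083
[([594.2000122070312, 190.3000030517578], -8.6, [55.5, 120.8])] 7.1417
```

View pics/push.png

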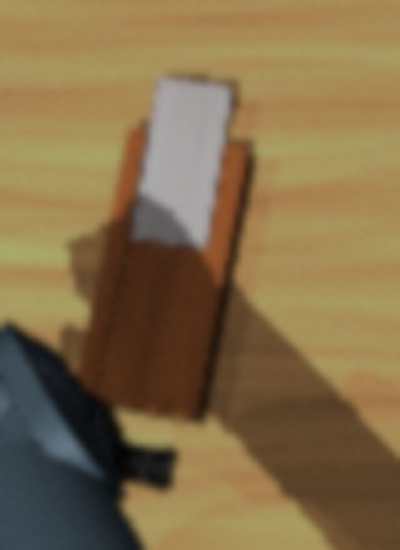

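The plate now sticks out about 41 mm, straight and flat (front end at crop (195,80), rest end at about (190,140)). I'll grip it there.

```bash
cat > s4.py <<'E'
from h import *
y=RY+np.radians(.3); b=.0025
move_gripper(.08,effort=80)
P=rest(.118,b,.15);q=ori(y,P)
move_ptp(P,q)
f0=np.array(read_ft_force())
movel(rest(.118,b,.050),speed=.1); print((np.array(read_ft_force())-f0).round(1),read_eef_pos(),read_time_s())
move_gripper(.045,effort=80); print(read_finger_gap(),read_grasp_force(),(np.array(read_ft_force())-f0).round(1))
movel(rest(.118,b,.09),speed=.05); pause(.2)
print(read_finger_gap(),read_grasp_force(),(np.array(read_ft_force())-f0).round(1),np.array(read_ft_torque()).round(2))
movel(rest(.118,b,.20),speed=.15)
im=read_camera("top");sc=read_camera("scene")
a=cv2.resize(im[150:290,180:290],None,fx=3.5,fy=3.5);c=cv2.resize(sc[150:290,270:380],None,fx=3.5,fy=3.5)
cv2.imwrite("pics/held.png",np.hstack([a,c])[:,:,::-1]);cv2.imwrite("pics/held_top.png",im[:,:,::-1]);print(read_eef_pos(),read_time_s())
E
python3 s4.py
```

```text
ik 0.4794298556377793 [-0.6   0.51  0.34  1.67 -0.2   0.99  1.21]
[ 0.9 -0.6  0.1] [0.63164663 0.18314686 0.05091962] 10.0583
0.052622226956939556 82.35122323036194 [-0.5 -0.2  5.5]
0.05227008033780075 83.53777527809143 [-0.1 -1.2 -2.4] [-0.04 -0.11  0.02]
[0.62951316 0.18273958 0.19809701] 12.575
```

View pics/held.png

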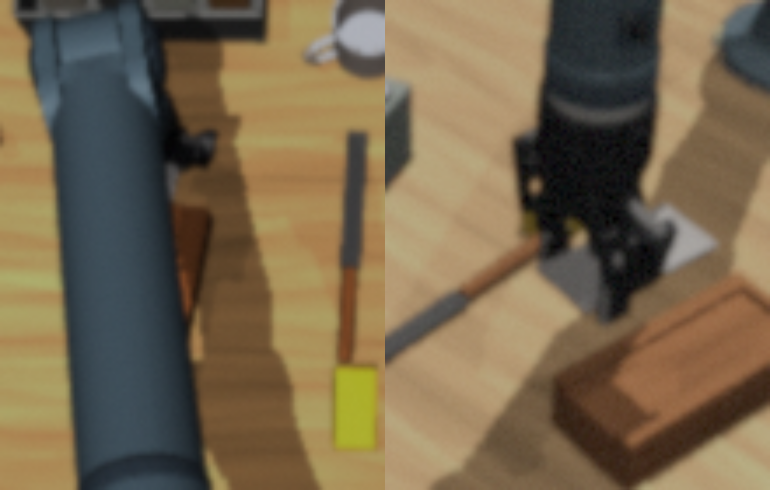

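The plate is held level by its outer end (right half, plate at about (620,260)) and is clear of the rest. Now I'll carry it to the gauge.

```bash
cat > s5.py <<'E'
from h import *
P=gau(.070,0,.20);q=ori(GY,P)
movel(P,q,speed=.2); pause(.3); print(read_eef_pos(),P,read_finger_gap(),read_time_s())
movel(gau(.070,0,.085),speed=.12)
f0=np.array(read_ft_force()); gx=np.array([np.cos(GY),np.sin(GY),0])
movel(gau(.070,0,.0525),speed=.06); pause(.2); print((np.array(read_ft_force())-f0).round(1),read_eef_pos())
x=.070
while x>.048:
    x-=.0015; movel(gau(x,0,.0525),speed=.03)
    f=(np.array(read_ft_force())-f0); 
    if f@gx>5: break
pause(.2);f=np.array(read_ft_force())-f0
print("stop",x,round(f@gx,1),f.round(1),read_eef_pos(),read_time_s())
sc=read_camera("scene");cv2.imwrite("pics/gaug.png",cv2.resize(sc[140:250,200:310],None,fx=5,fy=5)[:,:,::-1])
E
python3 s5.py
```

```text
ik 1.0086207057363732 [-0.1   0.44  0.39  1.67 -0.19  1.07  2.2 ]
[ 0.62134877 -0.1719259   0.20002152] [ 0.62122056 -0.17247062  0.2       ] 0.05239972345410274 14.8
[-1.   0.9 -0.3] [ 0.62168435 -0.17262706  0.0530404 ]
stop 0.056499999999999995 6.1 [ 5.6  2.7 -0.5] [ 0.61015021 -0.17548337  0.05317314] 19.25
```

View pics/gaug.png

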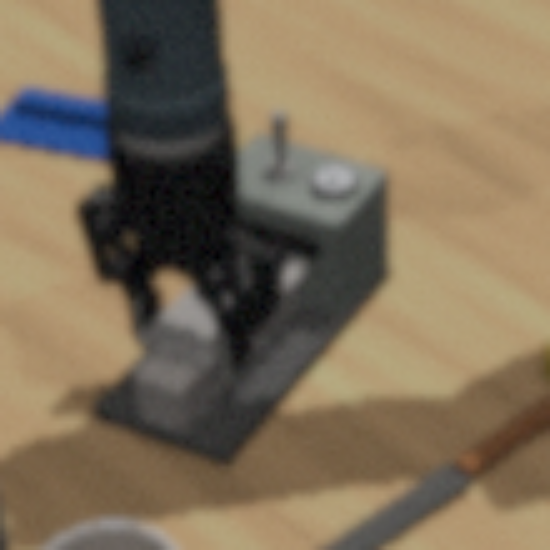

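The plate's end met the housing exactly where predicted (x = 0.0565). The picture shows it over the bed, at about (190,330). Now lower and release.

```bash
cat > s6.py <<'E'
from h import *
movel(gau(.0570,0,.0525),speed=.03); pause(.1)
f0=np.array(read_ft_force()); z=.0525
while z>.043:
    z-=.001; movel(gau(.0570,0,z),speed=.03)
    f=np.array(read_ft_force())-f0
    if f[2]>4: break
print("down",z,f.round(1),read_eef_pos())
move_gripper(.057); move_gripper(.08); pause(.2)
print(read_grasp_force(),read_finger_gap())
movel(gau(.057,0,.12),speed=.1); movel(gau(.12,.0,.22),speed=.25)
move_gripper(0,effort=40)
P=gau(-.075,-.055,.22);q=ori(GY+np.pi/2,P)
if 1: move_ptp(gau(.0,-.2,.25),down(GY)) if inverse_kinematics(gau(0,-.2,.25),down(GY)) is not None else print("noik")
im=snap("placed",(295,375,180,270),6)
hsv=cv2.cvtColor(im,cv2.COLOR_RGB2HSV);m=cv2.inRange(hsv,(0,0,125),(180,60,255));o=np.zeros_like(m);o[185:236,305:352]=m[185:236,305:352]
print(rect("top",o,.05)); print("want",gau(.02,0,.05),read_time_s())
for n in("plate_center","toggle_tip","dial"):print(n,[(np.round(d["at"],1).tolist(),round(d["confidence"],2)) for d in tip_of("top",n)[:2]],w2px("top",{"plate_center":gau(.02,0,.05),"toggle_tip":gau(-.075,-.012,.134),"dial":gau(-.075,.028,.096)}[n]).round(1))
E
python3 s6.py
```

```text
down 0.04649999999999999 [-1.9  0.9  7.3] [ 0.61023413 -0.17572826  0.04789583]
0.0 0.07929366106495411
ik 1.252048769992737 [-0.22  0.31  0.76  1.87 -0.24  1.06  0.91]
[]
want [ 0.57320587 -0.18642018  0.05      ] 26.2417
plate_center [] [329.9 218.2]
toggle_tip [] [344.5 239.9]
dial [([329.5, 244.6], 0.61)] [331.8 244.2]
```

View pics/placed.png

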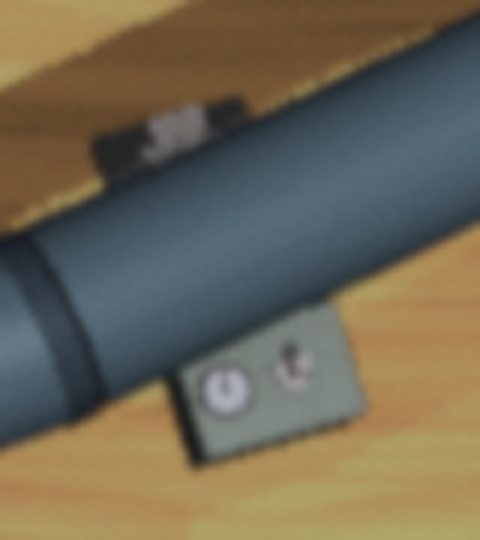

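The arm hides the plate in this view. The housing, dial (225,390) and toggle (295,360) look intact. I'll move to the toggle approach and look again.

```bash
cat > s7.py <<'E'
from h import *
P=gau(-.075,-.06,.22);q=ori(GY+np.pi/2,P)
move_ptp(P,q); print(read_eef_pos(),P)
im=read_camera("top");sc=read_camera("scene")
cv2.imwrite("pics/pl_top.png",im[:,:,::-1])
hsv=cv2.cvtColor(im,cv2.COLOR_RGB2HSV);m=cv2.inRange(hsv,(0,0,115),(180,60,255));o=np.zeros_like(m);o[185:236,305:352]=m[185:236,305:352]
print(rect("top",o,.05),"want",gau(.02,0,.05),read_time_s())
cv2.imwrite("pics/placed2.png",np.hstack([cv2.resize(im[185:265,300:370],None,fx=5.5,fy=5.5),cv2.resize(sc[150:230,205:285],None,fx=5,fy=5.5)])[:,:,::-1])
E
python3 s7.py
```

```text
ik 1.4165571509892818 [-0.55  0.58  1.29  1.87 -0.61  1.17  1.24]
[ 0.49904438 -0.27100651  0.22040233] [ 0.49871744 -0.27054195  0.22      ]
[] want [ 0.57320587 -0.18642018  0.05      ] 27.7667
```

View pics/placed2.png

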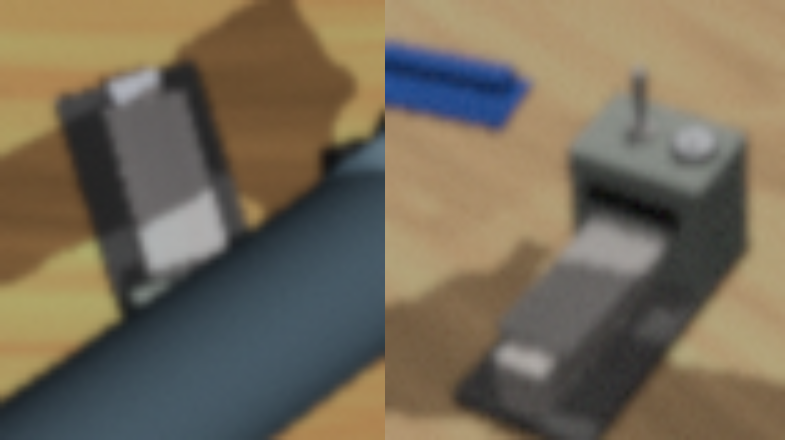

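```bash
cat > s8.py <<'E'
from h import *
im=cv2.cvtColor(cv2.imread("pics/pl_top.png"),cv2.COLOR_BGR2GRAY).astype(np.float32)
im0=cv2.cvtColor(cv2.imread("pics/top0.png"),cv2.COLOR_BGR2GRAY).astype(np.float32)
ys=np.arange(-44,45,4)
def prof(I,x,z):
    p=np.array([w2px("top",gau(x,y/1e3,z)) for y in ys],np.float32)
    return cv2.remap(I,p[:,:1],p[:,1:],cv2.INTER_LINEAR)[:,0].astype(int)
print(ys)
for x in(-.01,.005,.035,.05,.065,.09): print(x,prof(im,x,.05))
print("before");print(prof(im0,.05,.046))
E
python3 s8.py
```

```text
[-44 -40 -36 -32 -28 -24 -20 -16 -12  -8  -4   0   4   8  12  16  20  24
  28  32  36  40  44]
-0.01 [114  83  71  73 107 156 172 174 174 174 175 176 176 175 175 176 175 164
 114  71  67  68  69]
0.005 [ 83  76  69  76 111 152 160 151 141 134 129 123 119 114 109 110 105  94
  68  48  42  40  39]
0.035 [ 74  49  38  45  73  96 100  98  97  98  99 100 100 100 101 103 103  97
  68  43  38  37  37]
0.05 [ 70  49  38  45  74  94 100  98  97  96  97  99  98  98 100 101 101  91
  59  40  37  37  37]
0.065 [ 64  45  39  47  73  93  97  96  96  96  97  97  97  97  99 100  99  85
  55  39  38  37  37]
0.09 [ 72  51  41  41  40  40  56 107 151 164 167 174 175 174 173 145  88  66
  68  69  71  71  69]
before
[109  80  68  67  66  66  81 125 160 168 168 168 169 168 161 122  72  61
  63  63  64  64  63]
```

The plate is centred: its edges are at ±28 mm in the gauge frame. Now for the toggle.

```bash
cat > s9.py <<'E'
from h import *
movel(gau(-.075,-.058,.134),speed=.12); pause(.2)
f0=np.array(read_ft_force()); gy=np.array([-np.sin(GY),np.cos(GY),0])
movel(gau(-.075,-.034,.134),speed=.06); y=-.034
L=[]
while y<-.010:
    y+=.0015; movel(gau(-.075,y,.134),speed=.03)
    f=-(np.array(read_ft_force())-f0)@gy; L.append((round(y*1e3,1),round(float(f),1)))
    if f>9: break
print(L,read_eef_pos(),read_time_s())
pause(.8)
sc=read_camera("scene");cv2.imwrite("pics/tog.png",cv2.resize(sc[135:225,210:300],None,fx=6,fy=6)[:,:,::-1])
pause(.8);print((np.array(read_ft_force())-f0).round(1),read_time_s())
E
python3 s9.py
```

```text
[(-32.5, -0.1), (-31.0, 0.7), (-29.5, -0.4), (-28.0, 0.3), (-26.5, 1.0), (-25.0, 0.2), (-23.5, 1.4), (-22.0, 2.8), (-20.5, 3.1), (-19.0, 2.7), (-17.5, 4.7), (-16.0, 5.2), (-14.5, 6.3), (-13.0, 6.3), (-11.5, 7.1), (-10.0, 9.7)] [ 0.48560064 -0.22546734  0.13487431] 33.3833
[ 3.5 -8.3 -3. ] 35.0333
```

View pics/tog.png

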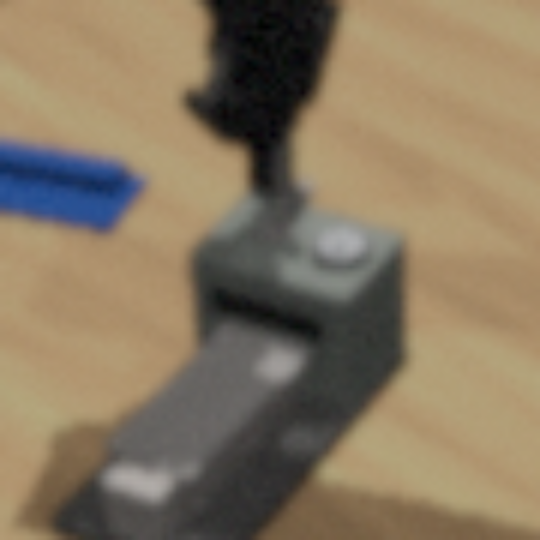

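The fingers are holding the lever well over: its tip shows at (303,190), leaning to the dial, with about 9 N on it. Release it and retreat.

```bash
cat > s10.py <<'E'
from h import *
movel(gau(-.075,-.058,.134),speed=.06); movel(gau(-.075,-.07,.25),speed=.2)
pause(1)
im=read_camera("top");sc=read_camera("scene")
cv2.imwrite("pics/end.png",np.hstack([cv2.resize(im[185:265,300:370],None,fx=5.5,fy=5.5),cv2.resize(sc[150:230,205:285],None,fx=5,fy=5.5)])[:,:,::-1]);print(read_time_s())
E
python3 s10.py
```

```text
37.8167
```

View pics/end.png

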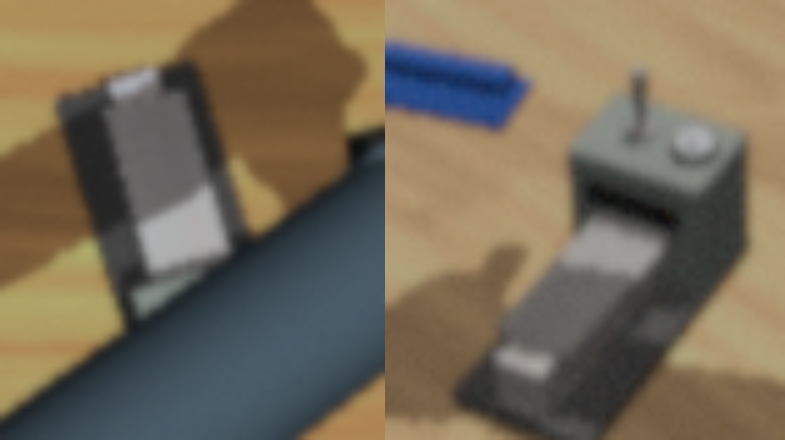

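The toggle is upright again (640,100), the plate hasn't moved on the bed, and the arm is clear.

```bash
python3 -c "
from bench import *
print(sign_off())"
```

```text
the job is handed in; nothing more can be done
None
```

The job is handed in after about 38 s: the plate lies centred on the bed against the housing, the toggle was held well over for about 1.6 s and stands upright again, and the arm is clear; the verdict itself wasn't shown.

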